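# Seat a circuit board in its holder and snap the cam clamp shut

## Task

One circuit board lies loose in the board holder on the bench. Without lifting it, gently slide its carrier forward until its leading edge is fully home and square against the holder's fence. Then flip the holder's upright cam lever over and down towards the near end, without forcing it, until it snaps past centre and stays down with its pad clamping the carrier; let go, and leave the other things on the bench alone.

Things in the scene. Friction and masses are not known exactly. Their poses are not given: they have to be found in the camera images.
- holder: Board holder fixed to the bench: aluminium plate 200 (x) x 190 (y) mm, top 20 mm above the bench. Origin at its underside (plate x -100..100, y -90..100); x points from the open near end to the fence. The fence and clamp arm form one carriage, locked on the plate: the fence's face lies 65 to 91 mm ahead of the origin, a setting that is not measured; find it by feel with the board.
- board: Circuit board on its black carrier, a rigid slab 85 (x) x 100 (y) x 10 mm, about 140 g, loose on the plate. Origin at the centre of its underside; x points to its leading edge. A rib 10 mm wide, 7 mm high stands on its leading edge at the +y corner. It starts 13 to 43 mm short of the fence, turned up to 0.1 rad. Only when it is home does the pad clear the rib; else the lever jams. Push with under 20 N.
- board_front (a point): Middle of the carrier's leading (+x) edge, 5 mm above the plate. Once home it touches the fence, a rigid steel bar 110 mm wide (y -65..45 mm of the holder), 16 mm high above the plate. The clamp arm overhangs the board 2 to 38 mm on the near side of the fence's face, y 9..89 mm of the holder, 59 to 71 mm above the bench; its round pad (16 mm) hangs 10 mm over the carrier when open.
- board_back (a point): Middle of the carrier's trailing (-x, near) edge, 5 mm above the plate: the place to push, with closed fingers. If the board goes home crooked it can jam by friction: push again on the side that lags (25 to 30 mm off the middle).
- lever (a joint): Cam lever angle: 0 = open, handle leaning 10 degrees past upright towards the fence; grows as it swings over and down towards the near end; 1.74 = rigid stop, handle horizontal. Starts at 0 to 0.25. A spring resists up to centre at about 1.45 (about 10 N felt 75 mm from the pivot); past it the lever snaps on to the stop and stays. Never load it by 25 N: more means the board is not home.
- lever_line (a point): Point of the holder (at its y 22 mm, x 58, 95 mm above the bench) at the lever's mid setting. The pivot (axis along y) has this y and height, but lies 20 mm on the near side of the fence's face, so up to 13 mm off in x. Handle: dark steel bar 16 mm wide (y), 10 mm thick, reaching 110 mm from the pivot; push its face on the fence's side. Round cam of 32 mm and a fork at its root.
- screwdriver: Bystander: screwdriver, 160 mm, lying beside the holder.
- spacer: Bystander: brass spacer, 16 mm diameter, 14 mm high, on the plate's near -y corner.
- motor: Bystander: small drone motor, 28 mm diameter, 30 mm high, beside the holder's +y side.
- tape: Bystander: roll of tape, 80 mm diameter.
- flux: Bystander: small bottle, 40 mm diameter, 75 mm high.
- battery: Bystander: battery pack 110 x 45 x 32 mm.
- spare_board: Bystander: a second board of the same kind, lying on the bench behind, clear of the holder.

How it is judged:
At the end, for the whole second after the job is handed in: The lever rests on its stop (angle over 1.69), which it can only with the board home within about 2 mm; the board is square to the holder within 2 degrees (0.035 rad) and clamped (over 10 N between it and the holder); all at rest (value of joint lever above 1.69 rad and angle between the x axis of board and the x axis of holder, either way round below 0.035 rad and contact force between board and holder above 10 N and linear speed of board below 0.01 m/s and velocity of joint lever below 0.05 rad/s); the robot touches nothing.
It fails at once if the board is pushed by the robot with more than 20 N (contact force between any of the fingers, the arm and board above 20 N).
It fails at once if the lever is forced with more than 25 N (contact force between any of the fingers, the arm and lever above 25 N).
It fails at once if the board is crushed by clamping it while it is not home (contact force between board and holder above 60 N).
It fails at once if the board is lifted or tipped (z of board in the frame of holder above 0.03 m or angle between board's own z axis and vertical above 0.15 rad).
It fails at once if a bystander is moved by more than 20 mm (distance of any of screwdriver, spacer, motor, tape, flux, battery, spare_board from where it was at the start of the episode above 0.02 m).
It also fails if it takes over 72 s, if anything falls off the work surface, if the arm or the gripper's body presses on something with over 40 N, if the wrist force passes 120 N, or if a joint passes its speed limit or range.

## Robot

A 6-joint arm with a two-finger parallel gripper is mounted at the origin on the work surface. World frame = base frame: x ahead of the robot, y to its left, z up, the work surface at z = 0. Lengths are in m, angles in rad, forces in N, time in s.
With the tool pointing down it reaches from about 0.35 to 0.8 m from the base axis. Payload 7.3 kg.
Tool frame: the origin (TCP) lies midway between the tips of the shut fingers; the grasp point (between the pads) lies 19 mm behind it; z points along the fingers, y is the line along which they close (so a half turn about z gives the same grasp; the last joint's range is limited). The gripper opens to 85 mm and grips with 20 to 120 N. Pads are 22 mm wide; open, the fingers measure 114 mm over their backs; the gripper's body (76 mm by 85 mm) begins 54 mm behind the grasp point. The pads swing forward as they close: fully open they stand 13 mm farther back than shut.
Start: joints at [-1.355, 0.342, 1.524, -0, 1.275, -0.146], TCP at [0.186, -0.491, 0.231] pointing down, gripper open.
Joint ranges: [-2.53, 2.53], [-0.77, 2.02], [0.04, 2.7], [-1, 4.14], [0.28, 2.66], [-3.11, 3.11]. Speed limits (rad/s): [2.57, 2.57, 3.14, 3.14, 3.14, 3.14].

## Interface

Orientations are given as a unit quaternion [x, y, z, w].
In Python, from cell import robot gives the robot as it stands.
- The arm moves only by the tool move_arm, never from a script. Its argument "increments" is a list that holds one entry, the list of rows, each a list of 5 numbers: the shift along the tool's x, y, z in cm, then the turn about the tool's z in degrees, then the gripper's target within -1 to 1 (fully open at 1, half-way at 0, shut at -1). In form: [[[dx, dy, dz, roll, fingers], ...]]. A call has 1 to 5 rows; each row shifts and turns the commanded pose from where the row before left it, along the tool's axes as they then stand; what a row does not reach is not made up. A row lasts 1/8 s, in which the tool goes at most 62.5 mm and 10.7 degrees, less where a joint would pass 70% of its speed; a pose out of reach is approached as far as the arm can. A call is refused whole if a number of a shift passes 6.25 or a number of a turn 10.7, either way. A call with a gripper value outside its range is refused whole. The fingers move at their own pace and stop on an object; the grip force is fixed at half the most. Time passes only in rows, so rows that do not move let the fingers close. It gives the time, the measured TCP pose, the force, the opening and the grip force at its end, in the units of the state.
- robot.state(): the state, without advancing time (a new reading comes with each control period).
- robot.camera(name): name is "scene" or "top" or "wrist"; returns a dict with "img" (420x560x3 uint8, red, green, blue), "fx", "fy", "cx", "cy" (pixels), "world_to_cam" (4x4, takes a point from world to camera coordinates); the wrist camera has in their place "hand_eye" (4x4, takes a point from camera to tool coordinates, whose origin is the TCP and whose axes are the flange's). Camera axes: x right, y down, z forward; pixel columns grow to the right and rows downward; lengths in m; the calibration is good to about 2 mm. A picture is of the moment at which its call begins: read the wrist's pose just before it. There is no depth.
- robot.hand_in(): hands the job in; it is judged then, once.
Trained networks look in the newest picture that a camera, given by its name, has taken for a name from the list of things; names that differ only in an ending like _2 or _b are one class to them, and where a whole thing is asked for, a point or a joint stands for the part that bears it (a point fixed in the world has none). Each returns a list of dicts, best first, with "score" (0 to 1); they miss things now and then, are a little off and sometimes report something else, mostly with a low value. They report only what shows in the picture. A call takes as long as a camera call.
- robot.regions_of(camera, name): "pixels" (420x560 bool, what is visible of it) and "at" ([row, column] in pixels, amid what is visible of it).
The state is a dict: "time": time; "q": joint angles; "joint_velocities": joint speeds; "joint_torque": joint torques, N m; "eef_pos": TCP position; "tcp_rot": TCP orientation; "wrist_force": force on the tool from outside, world axes, zero at the start; "torque": the same for the moment, N m; "finger_gap": finger opening in m; "gripper_force": force on a finger pad.
Only numpy, scipy, OpenCV 4.12 (cv2) and the standard library are available. Lean on these libraries where they do the work, as an engineer would, in place of code of your own. Each camera call takes 0.05 s, during which the arm holds its last target. There are 200 camera calls.

## Working session

There is one attempt and no reset: what is moved stays moved. The work goes in short steps, Python scripts to look and compute and a tool call to move; the robot and the scene stay as the last step left them, time stands still between calls to the robot, and variables do not carry over. Pictures are saved under pics/ and viewed, at most 10 in all, crops included, and the job is handed in when it is done.

Besides the shell and the picture viewer there is one more tool, called after "Call:" as name(argument=value, ...), one argument or row to a line, values as JSON. move_arm: Moves the arm, as the interface text tells. Its arguments: {"type":"object","properties":{"increments":{"type":"array"}},"required":["increments"]}

```bash
mkdir -p pics; ls; python3 - <<'E'
from cell import robot
import cv2,numpy as np
s=robot.state();print(s)
for n in("top","scene"):
    c=robot.camera(n);cv2.imwrite(f"pics/{n}0.png",c["img"][:,:,::-1])
    np.savez(f"{n}.npz",**c)
    print(n,c["fx"],c["fy"],c["cx"],c["cy"],np.round(c["world_to_cam"],4).tolist())
    for o in("holder","board","lever","screwdriver","spacer","motor","tape","flux","battery","spare_board"):
        r=robot.regions_of(n,o)
        print(o,[(round(x["score"],2),x["at"],int(x["pixels"].sum())) for x in r[:2]])
E
```

```text
pics
{'time': 0.0, 'q': array([-1.35501455e+00,  3.42723918e-01,  1.52500664e+00,  3.27693050e-06,
        1.27535397e+00, -1.45984510e-01]), 'joint_velocities': array([ 1.14477930e-04, -8.90634558e-04, -1.66251069e-03,  9.43453995e-05,
        4.35855351e-04,  1.54987582e-03]), 'joint_torque': array([ 8.05785639e-04, -4.33678043e+01, -2.46008795e+01,  2.10116340e-06,
        7.98781664e-03,  7.68240596e-06]), 'eef_pos': array([ 0.18575828, -0.4906304 ,  0.23062894]), 'tcp_rot': array([ 9.83685013e-01,  1.79897858e-01, -2.44607280e-05, -7.45537338e-04]), 'wrist_force': array([-0.45157401,  0.75759707,  0.67939939]), 'torque': array([-0.02324696, -0.02093046, -0.03472883]), 'gripper_force': 0.0, 'finger_gap': 0.08527748336097354}
top 424.061697313994 424.061697313994 279.01135666253964 215.092196439128 [[0.0249, -0.9997, -0.0004, -0.0004], [-0.9903, -0.0246, -0.1366, 0.558], [0.1365, 0.0038, -0.9906, 1.1903], [0.0, 0.0, 0.0, 1.0]]
holder [(0.75, [225.4, 305.0], 3397), (0.34, [166.8, 388.4], 968)]
board [(0.91, [215.8, 316.5], 946), (0.3, [230.5, 303.4], 3439)]
lever [(0.48, [194.0, 30
[... 279 characters left out ...]
0.7, [255.3, 148.9], 446), (0.66, [167.6, 387.6], 923)]
scene 456.2714386533397 456.2714386533397 275.1331530797403 212.70132202726862 [[0.1912, 0.9815, -0.0123, -0.1107], [0.7441, -0.1531, -0.6503, -0.3623], [-0.6401, 0.1152, -0.7596, 1.4959], [0.0, 0.0, 0.0, 1.0]]
holder [(0.79, [233.2, 245.2], 4080)]
board [(0.68, [236.8, 230.5], 1030)]
lever [(0.76, [214.0, 251.8], 310), (0.45, [238.2, 229.0], 973)]
screwdriver [(0.73, [236.6, 174.8], 372)]
spacer [(0.48, [222.8, 198.7], 52)]
motor [(0.61, [197.5, 280.9], 105)]
tape [(0.73, [169.6, 401.8], 451), (0.55, [215.8, 252.9], 303)]
flux [(0.58, [217.1, 439.1], 379)]
battery [(0.6, [257.4, 93.3], 1063), (0.57, [167.8, 399.3], 406)]
spare_board []
```

```bash
python3 - <<'E'
import cv2
a=cv2.imread("pics/top0.png")[150:300,220:420];cv2.imwrite("pics/topc.png",cv2.resize(a,None,fx=4,fy=4,interpolation=2))
a=cv2.imread("pics/scene0.png")[150:300,130:330];cv2.imwrite("pics/scenec.png",cv2.resize(a,None,fx=4,fy=4,interpolation=2))
E
```

```text
(no output)
```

View pics/topc.png

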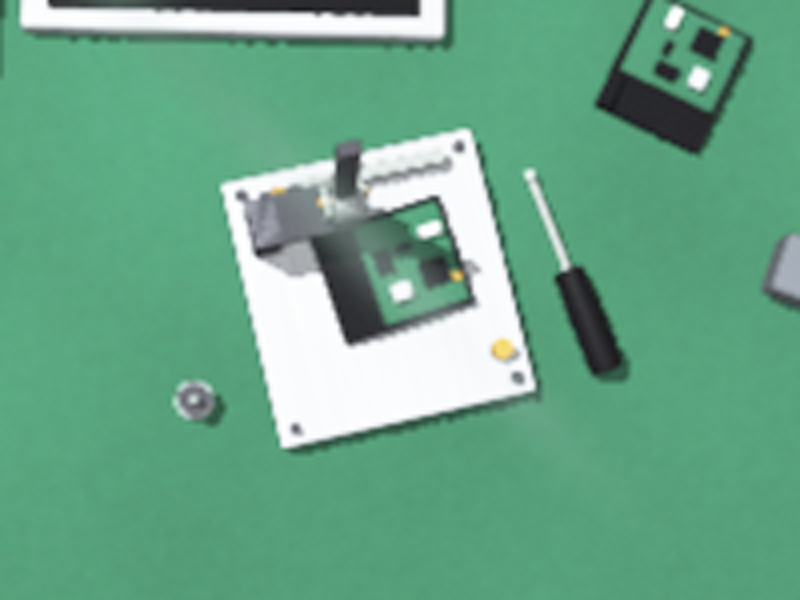

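View pics/scenec.png

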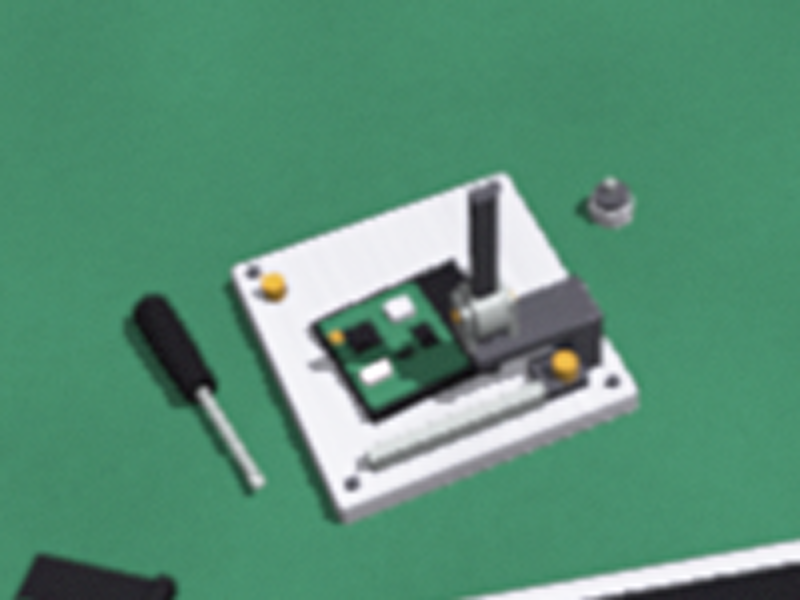

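The top view shows the plate corners at crop px (222,185), (470,130), (537,393) and (285,447), and the board's trailing corners at (350,343) and (474,300). The lever is upright on the clamp arm, and the spacer is on the near -y corner.

```bash
cat > h.py <<'E'
import numpy as np
def ray(cam,u,v,z):
    c=np.load(cam+".npz");T=c["world_to_cam"];R=T[:3,:3];o=-R.T@T[:3,3]
    d=R.T@np.array([(u-c["cx"])/c["fx"],(v-c["cy"])/c["fy"],1]);return o+d*(z-o[2])/d[2]
def fit(P,Q): # planar rigid Q = R P + t
    P=np.array(P,float);Q=np.array(Q)[:,:2];p=P-P.mean(0);q=Q-Q.mean(0)
    a=np.arctan2((p[:,0]*q[:,1]-p[:,1]*q[:,0]).sum(),(p*q).sum())
    R=np.array([[np.cos(a),-np.sin(a)],[np.sin(a),np.cos(a)]]);t=Q.mean(0)-R@P.mean(0)
    return a,t,(Q-(P@R.T+t))
E
python3 - <<'E'
from h import *
t=lambda x,y,z:ray("top",220+(x-1.5)/4,150+(y-1.5)/4,z)
s=lambda x,y,z:ray("scene",130+(x-1.5)/4,150+(y-1.5)/4,z)
H=[(.1,.1),(.1,-.09),(-.1,-.09),(-.1,.1)]
for Q in ([t(222,185,.02),t(470,130,.02),t(537,393,.02),t(285,447,.02)],[s(638,400,.02),s(342,512,.02),s(232,268,.02),s(505,173,.02)]):
    a,o,r=fit(H,Q);print("holder",a,o,np.round(r*1e3,1).tolist())
    R=np.array([[np.cos(a),-np.sin(a)],[np.sin(a),np.cos(a)]])
    for n,p in dict(bl=t(350,343,.03),br=t(474,300,.03),fr=t(438,197,.03),sbr=s(312,327,.03),sfr=s(376,417,.03),
       sfence_r=s(365,460,.036),tspc=t(503,348,.034),fence_t=t(450,160,.036),handtip_t=t(348,145,.203),handtip_s=s(484,188,.203)).items():
        print(n,np.round(1e3*(R.T@(p[:2]-o)),1),np.round(p,4))
E
```

```text
holder 0.2482569652811898 [ 0.54531768 -0.09514212] [[-0.2, 0.1], [-0.8, 1.1], [-1.0, 0.3], [2.1, -1.4]]
bl [-36.   35.6] [ 0.5017 -0.0695  0.03  ]
br [-25.5 -59.5] [ 0.5353 -0.1591  0.03  ]
fr [ 54.2 -52. ] [ 0.6106 -0.1322  0.03  ]
sbr [-19.6 -61.2] [ 0.5413 -0.1593  0.03  ]
sfr [ 59.8 -50.2] [ 0.6156 -0.1291  0.03  ]
sfence_r [ 89.3 -67.6] [ 0.6485 -0.1387  0.036 ]
tspc [-64.3 -70.9] [ 0.5004 -0.1797  0.034 ]
fence_t [ 78.  -66.2] [ 0.6372 -0.1401  0.036 ]
handtip_t [73.9 22.5] [ 0.6114 -0.0552  0.203 ]
handtip_s [70.9 23.6] [ 0.6082 -0.0549  0.203 ]
holder 0.23994779787174605 [ 0.55177281 -0.09445788] [[2.0, -1.7], [-0.3, 2.1], [-0.4, 0.8], [-1.3, -1.2]]
bl [-42.7  36.2] [ 0.5017 -0.0695  0.03  ]
br [-31.4 -58.8] [ 0.5353 -0.1591  0.03  ]
fr [ 48.2 -50.7] [ 0.6106 -0.1322  0.03  ]
sbr [-25.6 -60.5] [ 0.5413 -0.1593  0.03  ]
sfr [ 53.8 -48.8] [ 0.6156 -0.1291  0.03  ]
sfence_r [ 83.4 -66. ] [ 0.6485 -0.1387  0.036 ]
tspc [-70.1 -70.6] [ 0.5004 -0.1797  0.034 ]
fence_t [ 72.2 -64.6] [ 0.6372 -0.1401  0.036 ]
handtip_t [67.3 24. ] [ 0.6114 -0.0552  0.203 ]
handtip_s [64.3 25. ] [ 0.6082 -0.0549  0.203 ]
```

Call:
move_arm(
  increments=[
    [[0, 0, 0, 6.8, -1], [4.2, -3.2, 0, 0, -1], [4.2, -3.2, 0, 0, -1], [4.2, -3.2, 0, 0, -1], [4.2, -3.2, 0, 0, -1]],
  ],
)

```text
time: 1.72
eef_pos: [0.319, -0.3251, 0.2315]
tcp_rot: [0.993, 0.121, 0.0, 0.0]
wrist_force: [0.4, -0.3, -0.2]
finger_gap: -0.0002
gripper_force: 0.0
```

Call:
move_arm(
  increments=[
    [[4.2, -3.2, 0, 0, -1], [4.2, -3.2, 0, 0, -1], [4.2, -3.2, 0, 0, -1], [4.2, -3.2, 0, 0, -1], [4.2, -3.2, 0, 0, -1]],
  ],
)

```text
time: 2.35
eef_pos: [0.4844, -0.1191, 0.2315]
tcp_rot: [0.993, 0.121, 0.0, 0.0]
wrist_force: [0.2, -0.7, 0.5]
finger_gap: -0.0
gripper_force: 0.0
```

```bash
python3 - <<'E'
from cell import robot
import cv2,numpy as np
s=robot.state();print(s["time"],s["eef_pos"],s["tcp_rot"],s["finger_gap"],s["wrist_force"])
c=robot.camera("wrist");cv2.imwrite("pics/w1.png",c["img"][:,:,::-1]);np.savez("w1.npz",pos=s["eef_pos"],rot=s["tcp_rot"],**c);print(c["fx"],c["hand_eye"])
E
```

```text
2.35 [ 0.48439064 -0.11905139  0.23147967] [9.92621892e-01 1.21250418e-01 2.29690165e-04 2.50977838e-04] -4.34861102462624e-05 [ 0.23657175 -0.71375096  0.48384252]
317.5398943428967 [[-4.47458129e-04 -9.64828549e-01 -2.62879576e-01  6.47989513e-02]
 [ 9.99999711e-01 -2.69940631e-04 -7.11396354e-04  8.48387019e-04]
 [ 6.15413634e-04 -2.62879819e-01  9.64828390e-01 -1.41785983e-01]
 [ 0.00000000e+00  0.00000000e+00  0.00000000e+00  1.00000000e+00]]
```

View pics/w1.png

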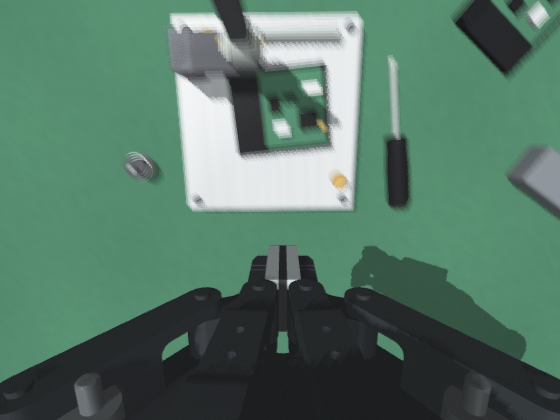

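```bash
python3 - <<'E'
from cell import robot
import cv2,numpy as np
s=robot.state();c=robot.camera("wrist")
s=robot.state();c=robot.camera("wrist");np.savez("w2.npz",pos=s["eef_pos"],rot=s["tcp_rot"],**c);print(s["time"],s["eef_pos"],s["tcp_rot"])
cv2.imwrite("pics/w2.png",cv2.resize(c["img"][0:225,110:410,::-1],None,fx=2.6,fy=2.6,interpolation=2))
E
```

```text
2.45 [ 0.48565496 -0.11679743  0.23122554] [ 9.92314756e-01  1.23736757e-01  6.68246012e-04 -4.38936563e-04]
```

View pics/w2.png

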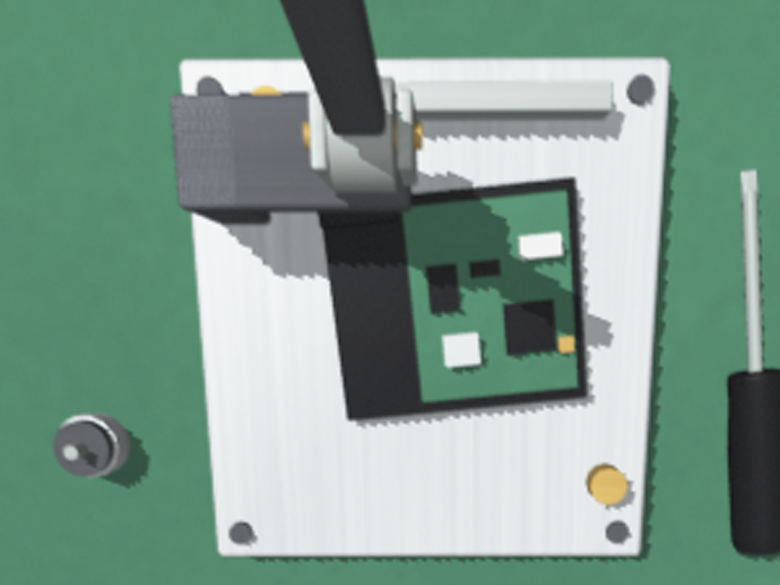

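Sharp view. Plate corners at (180,61), (668,60), (641,554) and (219,554); board corners at (574,179), (585,397) and (349,418); fence right end near (612,108); lever root at about (352,130).

```bash
cat >> h.py <<'E'
from scipy.spatial.transform import Rotation as Ro
def wray(f,u,v,z):
    c=np.load(f);E=c["hand_eye"];R=Ro.from_quat(c["rot"]).as_matrix()
    o=R@E[:3,3]+c["pos"];d=R@E[:3,:3]@np.array([(u-c["cx"])/c["fx"],(v-c["cy"])/c["fy"],1]);return o+d*(z-o[2])/d[2]
E
python3 - <<'E'
from h import *
w=lambda x,y,z:wray("w2.npz",110+(x-.8)/2.6,(y-.8)/2.6,z)
H=[(.1,.1),(.1,-.09),(-.1,-.09),(-.1,.1)]
a,o,r=fit(H,[w(180,61,.02),w(668,60,.02),w(641,554,.02),w(219,554,.02)]);print("holder",a,o,np.round(r*1e3,1).tolist())
R=np.array([[np.cos(a),-np.sin(a)],[np.sin(a),np.cos(a)]])
for n,p in dict(bl=w(349,418,.03),br=w(585,397,.03),fr=w(574,179,.03),fb=w(612,112,.02),ft=w(612,97,.036),pv1=w(308,133,.095),pv2=w(418,133,.095),armnear=w(300,209,.071),armfar=w(175,96,.071),spc=w(608,484,.034)).items():
    print(n,np.round(1e3*(R.T@(p[:2]-o)),1),np.round(p,4))
E
```

```text
holder 0.2511322046466486 [ 0.5447563  -0.09818497] [[-1.2, -1.8], [-2.4, 1.3], [1.3, 1.3], [2.4, -0.8]]
bl [-36.7  37.4] [ 0.4999 -0.071   0.03  ]
br [-28.4 -59.8] [ 0.5321 -0.1632  0.03  ]
fr [ 54.5 -52.3] [ 0.6105 -0.1353  0.03  ]
fb [ 80.  -67.6] [ 0.6391 -0.1438  0.02  ]
ft [ 81.5 -64.5] [ 0.6398 -0.1404  0.036 ]
pv1 [58.1 39.1] [ 0.5913 -0.0459  0.095 ]
pv2 [58.   5.2] [ 0.5996 -0.0787  0.095 ]
armnear [39.2 46.7] [ 0.5711 -0.0432  0.071 ]
armfar [74.2 86.3] [0.5952 0.0038 0.071 ]
spc [-64.  -70.2] [ 0.5002 -0.1821  0.034 ]
```

Call:
move_arm(
  increments=[
    [[-1, 0, 4, 0, -1], [0, 0, 5, 0, -1], [0, 0, 5, 0, -1], [0, 0, 5, 0, -1], [0, 0, 0.5, 0, -1]],
  ],
)

```text
time: 3.12
eef_pos: [0.4711, -0.1229, 0.0339]
tcp_rot: [0.993, 0.121, -0.003, -0.002]
wrist_force: [-0.4, 0.4, 1.0]
finger_gap: -0.0002
gripper_force: 0.0
```

Call:
move_arm(
  increments=[
    [[0, 0, 0.8, 0, -1], [0, 0, 0.4, 0, -1], [0, 0, 0, 0, -1]],
  ],
)

```text
time: 3.5
eef_pos: [0.4743, -0.1233, 0.0253]
tcp_rot: [0.993, 0.121, 0.001, 0.001]
wrist_force: [0.2, 0.2, -0.2]
finger_gap: -0.0001
gripper_force: 0.0
```

Call:
move_arm(
  increments=[
    [[0.8, 0, 0.1, 0, -1], [0.8, 0, 0, 0, -1], [0.5, 0, 0, 0, -1], [0.4, 0, 0, 0, -1], [0.3, 0, 0, 0, -1]],
  ],
)

```text
time: 4.12
eef_pos: [0.5011, -0.116, 0.0232]
tcp_rot: [0.993, 0.121, -0.0, 0.0]
wrist_force: [0.3, -0.5, 0.0]
finger_gap: 0.0001
gripper_force: 0.0
```

Call:
move_arm(
  increments=[
    [[0.3, 0, 0, 0, -1], [0.3, 0, 0, 0, -1], [0.3, 0, 0, 0, -1], [0.3, 0, 0, 0, -1], [0.2, 0, 0, 0, -1]],
  ],
)

```text
time: 4.75
eef_pos: [0.5146, -0.1128, 0.0233]
tcp_rot: [0.993, 0.121, -0.0, 0.0]
wrist_force: [0.1, -0.4, 0.6]
finger_gap: 0.0003
gripper_force: 0.4
```

Call:
move_arm(
  increments=[
    [[0.2, 0, 0, 0, -1], [0.2, 0, 0, 0, -1], [0.2, 0, 0, 0, -1], [0.1, 0, 0, 0, -1], [0.1, 0, 0, 0, -1]],
  ],
)

```text
time: 5.38
eef_pos: [0.5223, -0.1109, 0.0233]
tcp_rot: [0.993, 0.121, -0.0, 0.0]
wrist_force: [0.6, -0.3, -0.5]
finger_gap: 0.0002
gripper_force: 0.4
```

```bash
python3 - <<'E'
from cell import robot
import cv2,numpy as np
s=robot.state();c=robot.camera("wrist");np.savez("w3.npz",pos=s["eef_pos"],rot=s["tcp_rot"],**c);print(s["time"],s["eef_pos"],s["wrist_force"])
c2=robot.camera("top");a=cv2.resize(c2["img"][175:245,270:360,::-1],None,fx=4.4,fy=4.4,interpolation=2)
b=c["img"][:,:,::-1];b=cv2.resize(b,(400,300))
o=np.zeros((310,800,3),np.uint8);o[:300,:400]=b;o[:308,400:796]=a[:308,:396];cv2.imwrite("pics/w3.png",o)
E
```

```text
5.375 [ 0.52225526 -0.11085302  0.02326939] [ 0.5726596  -0.28251695 -0.50759641]
```

View pics/w3.png

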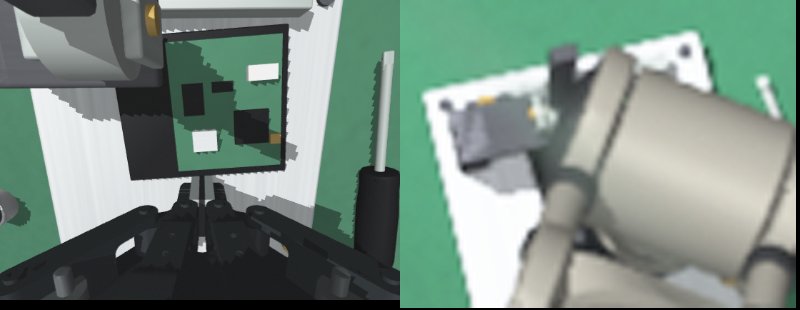

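Call:
move_arm(
  increments=[
    [[0.1, 0, 0, 0, -1], [0.1, 0, 0, 0, -1], [0.1, 0, 0, 0, -1], [0.1, 0, 0, 0, -1]],
  ],
)

```text
time: 5.98
eef_pos: [0.5262, -0.1099, 0.0233]
tcp_rot: [0.993, 0.121, -0.0, 0.0]
wrist_force: [-0.6, -0.3, 0.3]
finger_gap: 0.0
gripper_force: 0.4
```

Call:
move_arm(
  increments=[
    [[0.1, 0, 0, 0, -1], [0.1, 0, 0, 0, -1], [0.1, 0, 0, 0, -1]],
  ],
)

```text
time: 6.35
eef_pos: [0.5283, -0.109, 0.0232]
tcp_rot: [0.993, 0.121, -0.001, -0.0]
wrist_force: [-4.7, 0.3, 3.3]
finger_gap: -0.0001
gripper_force: 2.2
```

Call:
move_arm(
  increments=[
    [[0.05, 0, 0, 0, -1], [0.05, 0, 0, 0, -1]],
  ],
)

```text
time: 6.6
eef_pos: [0.5288, -0.1086, 0.0231]
tcp_rot: [0.993, 0.121, -0.001, -0.0]
wrist_force: [-6.6, 0.2, 3.4]
finger_gap: -0.0002
gripper_force: 3.1
```

Call:
move_arm(
  increments=[
    [[0.05, 0, 0, 0, -1], [0, 0, 0, 0, -1]],
  ],
)

```text
time: 6.85
eef_pos: [0.529, -0.1084, 0.0231]
tcp_rot: [0.993, 0.121, -0.002, -0.001]
wrist_force: [-6.9, 0.1, 3.9]
finger_gap: -0.0001
gripper_force: 3.1
```

```bash
python3 - <<'E'
from cell import robot
import cv2,numpy as np
s=robot.state();c=robot.camera("wrist");np.savez("w4.npz",pos=s["eef_pos"],rot=s["tcp_rot"],**c);print(s["time"],s["eef_pos"],s["wrist_force"],s["torque"])
cv2.imwrite("pics/w4.png",cv2.resize(c["img"][0:270,120:460,::-1],None,fx=2.2,fy=2.2,interpolation=2))
E
```

```text
6.85 [ 0.52901408 -0.10837942  0.02308784] [-6.8974796   0.10117092  3.8702464 ] [0.09571876 1.09416763 0.07417663]
```

View pics/w4.png

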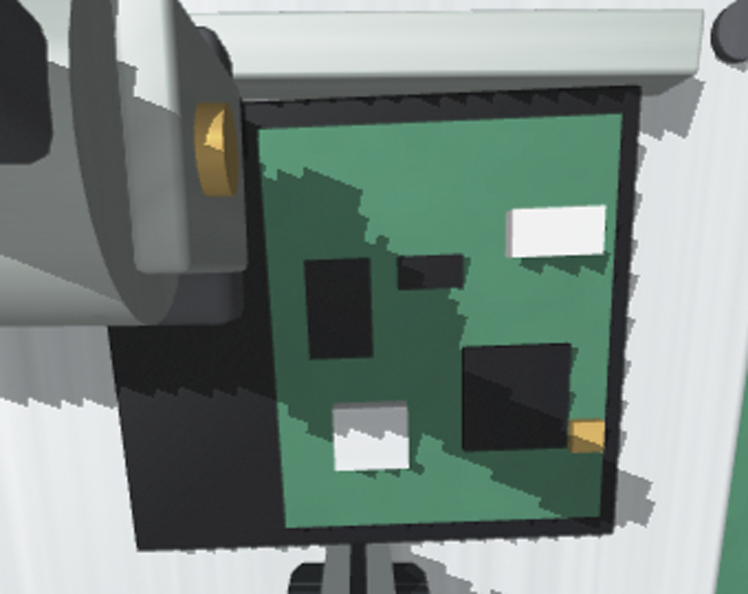

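Call:
move_arm(
  increments=[
    [[-1.0, 0, 0, 0, -1], [-1.0, 0, 0, 0, -1], [0, -1.2, 0, 0, -1], [0, -1.2, 0, 0, -1]],
  ],
)

```text
time: 7.4
eef_pos: [0.5053, -0.0897, 0.0234]
tcp_rot: [0.993, 0.121, 0.0, 0.0]
wrist_force: [-0.5, 0.2, 0.3]
finger_gap: 0.0002
gripper_force: 0.0
```

```bash
python3 - <<'E'
from cell import robot
s=robot.state();print(s["q"],s["eef_pos"])
E
```

```text
[-3.25120724e-01  5.86232571e-01  1.79735053e+00  1.58354340e-04
  7.57340196e-01  1.00295308e+00] [ 0.50528153 -0.08966172  0.02344485]
```

Call:
move_arm(
  increments=[
    [[0, 0, 0, -10, -1], [0, 0, 0, -10, -1], [0, 0, 0, -10, -1], [0, 0, 0, -10, -1], [0, 0, 0, -10, -1]],
  ],
)

```text
time: 8.02
eef_pos: [0.5054, -0.0894, 0.0233]
tcp_rot: [0.847, 0.532, 0.0, 0.0]
wrist_force: [0.4, -0.3, 0.2]
finger_gap: -0.0
gripper_force: 0.0
```

Call:
move_arm(
  increments=[
    [[0, 0, 0, -10, -1], [0, 0, 0, -10, -1], [0, 0, 0, -10, -1], [0, 0, 0, -10, -1], [0, 0, 0, 0, -1]],
  ],
)

```text
time: 8.65
eef_pos: [0.5054, -0.0896, 0.0233]
tcp_rot: [0.616, 0.787, 0.0, 0.0]
wrist_force: [-0.5, -0.4, 0.8]
finger_gap: -0.0001
gripper_force: 0.0
```

Call:
move_arm(
  increments=[
    [[0, 0.5, 0, 0, -1], [0, 0.4, 0, 0, -1], [0, 0.2, 0, 0, -1], [0, 0.1, 0, 0, -1]],
  ],
)

```text
time: 9.15
eef_pos: [0.5171, -0.0874, 0.0232]
tcp_rot: [0.616, 0.787, -0.0, -0.0]
wrist_force: [-0.1, -0.6, 0.0]
finger_gap: -0.0001
gripper_force: 0.0
```

Call:
move_arm(
  increments=[
    [[0, 0.1, 0, 0, -1], [0, 0.1, 0, 0, -1], [0, 0.1, 0, 0, -1]],
  ],
)

```text
time: 9.52
eef_pos: [0.5199, -0.0868, 0.0233]
tcp_rot: [0.616, 0.788, -0.0, 0.0]
wrist_force: [-1.0, 0.4, -0.1]
finger_gap: 0.0001
gripper_force: 0.0
```

Call:
move_arm(
  increments=[
    [[0, 0.1, 0, 0, -1], [0, 0.1, 0, 0, -1], [0, 0.1, 0, 0, -1]],
  ],
)

```text
time: 9.9
eef_pos: [0.5225, -0.086, 0.0234]
tcp_rot: [0.616, 0.788, -0.0, -0.0]
wrist_force: [-2.1, -0.6, 2.6]
finger_gap: -0.0001
gripper_force: 1.7
```

Call:
move_arm(
  increments=[
    [[0, 0.1, 0, 0, -1], [0, 0.1, 0, 0, -1]],
  ],
)

```text
time: 10.15
eef_pos: [0.5244, -0.0855, 0.0234]
tcp_rot: [0.616, 0.788, -0.0, -0.0]
wrist_force: [-4.5, 0.2, 4.9]
finger_gap: -0.0004
gripper_force: 2.8
```

Call:
move_arm(
  increments=[
    [[0, 0.1, 0, 0, -1], [0, 0, 0, 0, -1]],
  ],
)

```text
time: 10.4
eef_pos: [0.5254, -0.0852, 0.0235]
tcp_rot: [0.616, 0.788, -0.0, -0.0]
wrist_force: [-3.0, -0.6, 6.0]
finger_gap: 0.0001
gripper_force: 2.7
```

Call:
move_arm(
  increments=[
    [[0, 0.1, 0, 0, -1], [0, 0.05, 0, 0, -1]],
  ],
)

```text
time: 10.65
eef_pos: [0.5268, -0.0849, 0.0235]
tcp_rot: [0.616, 0.788, -0.0, -0.0]
wrist_force: [-4.1, -0.2, 5.5]
finger_gap: -0.0002
gripper_force: 3.0
```

Call:
move_arm(
  increments=[
    [[0, 0.05, 0, 0, -1], [0, 0.05, 0, 0, -1]],
  ],
)

```text
time: 10.9
eef_pos: [0.5276, -0.0846, 0.0235]
tcp_rot: [0.616, 0.788, -0.0, -0.0]
wrist_force: [-3.7, -0.6, 5.1]
finger_gap: 0.0001
gripper_force: 3.0
```

Call:
move_arm(
  increments=[
    [[0, 0.05, 0, 0, -1], [0, 0.05, 0, 0, -1]],
  ],
)

```text
time: 11.15
eef_pos: [0.5286, -0.0844, 0.0235]
tcp_rot: [0.616, 0.788, -0.0, -0.0]
wrist_force: [-4.4, -0.8, 5.3]
finger_gap: 0.0003
gripper_force: 3.1
```

```bash
python3 - <<'E'
from cell import robot
import cv2,numpy as np
s=robot.state();print(s["time"],s["eef_pos"],s["wrist_force"],s["torque"])
c=robot.camera("scene");np.savez("s5.npz",**c)
cv2.imwrite("pics/s5.png",cv2.resize(c["img"][185:285,180:300,::-1],None,fx=6,fy=6,interpolation=2))
E
```

```text
11.15 [ 0.52859755 -0.0843981   0.02350662] [-4.36493978 -0.75196589  5.25226522] [-0.0194719   0.63529214  0.03567814]
```

View pics/s5.png

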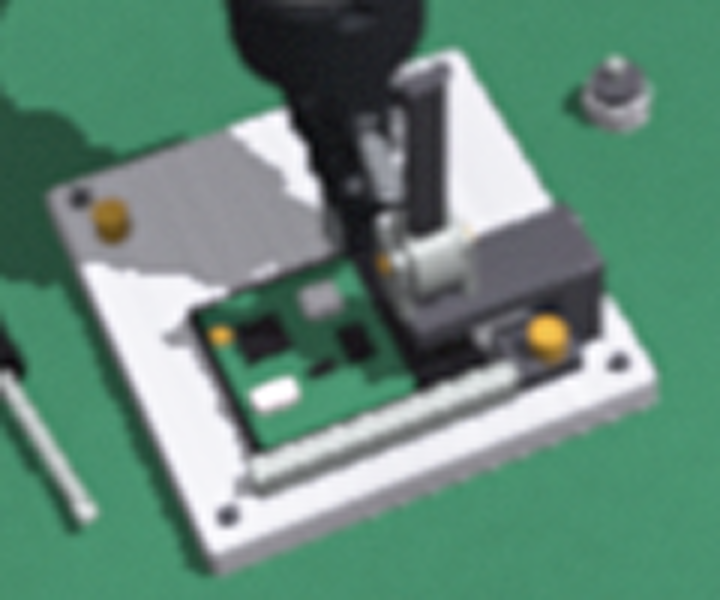

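Call:
move_arm(
  increments=[
    [[0, 0.05, 0, 0, -1], [0, 0.05, 0, 0, -1]],
  ],
)

```text
time: 11.45
eef_pos: [0.529, -0.0843, 0.0235]
tcp_rot: [0.616, 0.788, -0.001, -0.001]
wrist_force: [-7.1, -2.3, 8.8]
finger_gap: 0.0002
gripper_force: 5.1
```

Call:
move_arm(
  increments=[
    [[0, 0.05, 0, 0, -1], [0, 0.05, 0, 0, -1]],
  ],
)

```text
time: 11.7
eef_pos: [0.5291, -0.0843, 0.0234]
tcp_rot: [0.616, 0.788, -0.001, -0.002]
wrist_force: [-10.3, -3.1, 11.6]
finger_gap: -0.0003
gripper_force: 6.7
```

Call:
move_arm(
  increments=[
    [[0, -0.5, 0, 0, -1], [0, -1.5, 0, 0, -1], [0, -0.5, -4, 10, -1], [0, 0, -5, 10, -1], [0, 0, -5, 10, -1]],
  ],
)

```text
time: 12.32
eef_pos: [0.5067, -0.0899, 0.1645]
tcp_rot: [0.801, 0.599, 0.0, 0.0]
wrist_force: [1.3, 0.3, -0.6]
finger_gap: 0.0002
gripper_force: 0.0
```

Call:
move_arm(
  increments=[
    [[0, 0, -5, 10, -1], [0, 0, -2, 10, -1], [0, 0, 0, 10, -1], [0, 0, 0, 10, -1], [0, 0, 0, 10, -1]],
  ],
)

```text
time: 12.95
eef_pos: [0.507, -0.0899, 0.2331]
tcp_rot: [0.979, 0.205, 0.0, 0.0]
wrist_force: [0.9, 0.1, 0.9]
finger_gap: 0.0002
gripper_force: 0.0
```

Call:
move_arm(
  increments=[
    [[0, 2, 0, 10, -1], [0, 1.5, 0, 0, -1], [0, 0, 0, 0, -1], [0, 0, 0, 0, -1]],
  ],
)

```text
time: 13.45
eef_pos: [0.5182, -0.1226, 0.2331]
tcp_rot: [0.993, 0.122, -0.0, -0.0]
wrist_force: [-0.5, -0.4, 0.1]
finger_gap: -0.0002
gripper_force: 0.0
```

```bash
python3 - <<'E'
from cell import robot
import cv2,numpy as np
s=robot.state();c=robot.camera("wrist");np.savez("w6.npz",pos=s["eef_pos"],rot=s["tcp_rot"],**c);print(s["time"],s["eef_pos"],s["tcp_rot"],s["wrist_force"])
cv2.imwrite("pics/w6.png",cv2.resize(c["img"][0:225,110:410,::-1],None,fx=2.6,fy=2.6,interpolation=2))
E
```

```text
13.45 [ 0.51824686 -0.12256428  0.23309518] [ 9.92526662e-01  1.22027654e-01 -1.60121721e-04 -2.24317272e-04] [-0.50087422 -0.42852314  0.14220577]
```

View pics/w6.png

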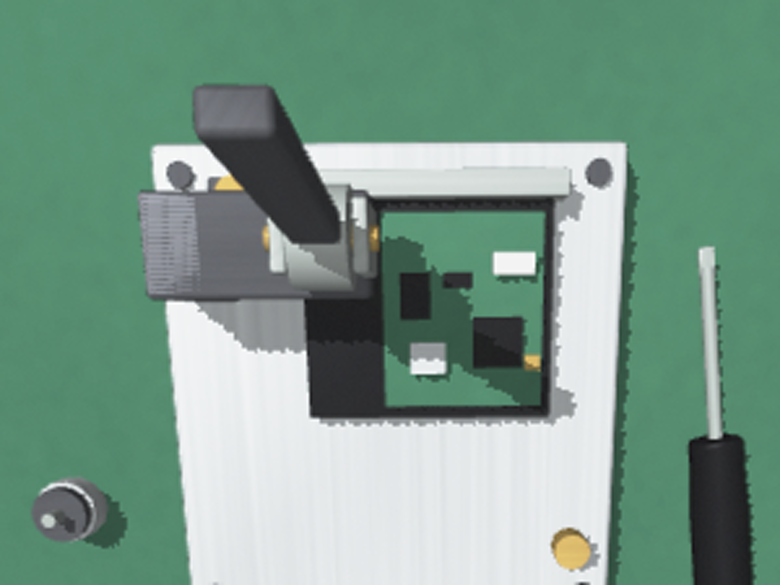

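The board is now flush and parallel with the fence: trailing edge (311,417) to (549,414). The lever is upright with its tip at about (234,100) and the pivot bosses at (266,238) and (375,238).

```bash
python3 - <<'E'
from h import *
w=lambda x,y,z:wray("w6.npz",110+(x-.8)/2.6,(y-.8)/2.6,z)
a,o=.251,np.array([.545,-.098]);R=np.array([[np.cos(a),-np.sin(a)],[np.sin(a),np.cos(a)]])
for n,p in dict(c1=w(153,145,.02),c2=w(626,143,.02),bl=w(311,417,.03),br=w(549,414,.03),pv1=w(266,238,.095),pv2=w(375,238,.095),tfar=w(236,87,.203),tnear=w(238,136,.203),armn=w(250,298,.071)).items():
    print(n,np.round(1e3*(R.T@(p[:2]-o)),1),np.round(p,4))
E
```

```text
c1 [99.1 98. ] [0.6167 0.0216 0.02  ]
c2 [ 98.5 -88.2] [ 0.6624 -0.159   0.02  ]
bl [-6.7 39.5] [ 0.5287 -0.0614  0.03  ]
br [ -6.2 -59.4] [ 0.5538 -0.1571  0.03  ]
pv1 [57.7 40.1] [ 0.5909 -0.0449  0.095 ]
pv2 [57.4  5.3] [ 0.5993 -0.0786  0.095 ]
tfar [74.8 21.4] [ 0.6121 -0.0587  0.203 ]
tnear [66.4 21.6] [ 0.6039 -0.0606  0.203 ]
armn [39.9 52. ] [ 0.5707 -0.0377  0.071 ]
```

Call:
move_arm(
  increments=[
    [[0, 0, -2, 0, -1], [4.4, -1.3, 0, 0, -1], [4.4, -1.3, 0, 0, -1], [4.4, -1.3, 0, 0, -1], [0, 0, 0, 0, -1]],
  ],
)

```text
time: 14.12
eef_pos: [0.6386, -0.0507, 0.2521]
tcp_rot: [0.992, 0.123, -0.0, -0.0]
wrist_force: [0.7, -0.0, 0.6]
finger_gap: 0.0003
gripper_force: 0.0
```

Call:
move_arm(
  increments=[
    [[0, 0, 2.5, 0, -1], [0, 0, 2.5, 0, -1], [0, 0, 2.5, 0, -1], [0, 0, 0, 0, -1]],
  ],
)

```text
time: 14.62
eef_pos: [0.6354, -0.0531, 0.1766]
tcp_rot: [0.993, 0.121, -0.002, -0.001]
wrist_force: [-0.2, -0.0, 1.2]
finger_gap: -0.0001
gripper_force: 0.0
```

Call:
move_arm(
  increments=[
    [[-0.6, 0, 0, 0, -1], [-0.5, 0, 0, 0, -1], [-0.4, 0, 0, 0, -1], [-0.4, 0, 0, 0, -1]],
  ],
)

```text
time: 15.12
eef_pos: [0.6189, -0.0579, 0.179]
tcp_rot: [0.993, 0.121, 0.001, 0.0]
wrist_force: [1.5, 0.2, 0.9]
finger_gap: -0.0001
gripper_force: 0.7
```

Call:
move_arm(
  increments=[
    [[-0.5, 0, 0, 0, -1], [-0.5, 0, 0, 0, -1], [-0.5, 0, 0, 0, -1]],
  ],
)

```text
time: 15.5
eef_pos: [0.6044, -0.0615, 0.1786]
tcp_rot: [0.993, 0.121, 0.001, 0.0]
wrist_force: [3.4, 0.4, 2.3]
finger_gap: 0.0002
gripper_force: 1.8
```

Call:
move_arm(
  increments=[
    [[-0.7, 0, 0.1, 0, -1], [-0.7, 0, 0.15, 0, -1], [-0.7, 0, 0.2, 0, -1], [-0.7, 0, 0.25, 0, -1]],
  ],
)

```text
time: 16.0
eef_pos: [0.5775, -0.0683, 0.1722]
tcp_rot: [0.993, 0.121, 0.001, 0.0]
wrist_force: [5.4, 1.7, 6.5]
finger_gap: 0.0002
gripper_force: 3.7
```

Call:
move_arm(
  increments=[
    [[-0.65, 0, 0.3, 0, -1], [-0.65, 0, 0.35, 0, -1]],
  ],
)

```text
time: 16.25
eef_pos: [0.5649, -0.0716, 0.166]
tcp_rot: [0.993, 0.121, 0.002, 0.001]
wrist_force: [4.6, 0.4, 7.5]
finger_gap: -0.0004
gripper_force: 4.2
```

Call:
move_arm(
  increments=[
    [[-0.6, 0, 0.4, 0, -1], [-0.55, 0, 0.5, 0, -1], [-0.5, 0, 0.5, 0, -1]],
  ],
)

```text
time: 16.62
eef_pos: [0.5485, -0.0757, 0.152]
tcp_rot: [0.993, 0.121, 0.001, 0.001]
wrist_force: [1.6, -0.8, 8.9]
finger_gap: 0.0002
gripper_force: 4.2
```

Call:
move_arm(
  increments=[
    [[-0.5, 0, 0.55, 0, -1], [-0.4, 0, 0.6, 0, -1]],
  ],
)

```text
time: 16.88
eef_pos: [0.539, -0.078, 0.1398]
tcp_rot: [0.993, 0.121, -0.0, 0.001]
wrist_force: [1.1, -1.7, 5.0]
finger_gap: 0.0
gripper_force: 2.7
```

Call:
move_arm(
  increments=[
    [[-0.4, 0, 0.6, 0, -1], [-0.3, 0, 0.65, 0, -1]],
  ],
)

```text
time: 17.12
eef_pos: [0.5319, -0.0793, 0.1263]
tcp_rot: [0.993, 0.121, -0.001, 0.0]
wrist_force: [0.2, -0.4, 1.2]
finger_gap: -0.0002
gripper_force: 0.6
```

Call:
move_arm(
  increments=[
    [[-0.2, 0, 0.6, 0, -1], [-0.15, 0, 0.6, 0, -1]],
  ],
)

```text
time: 17.38
eef_pos: [0.5286, -0.0796, 0.1138]
tcp_rot: [0.993, 0.121, -0.001, -0.0]
wrist_force: [-0.1, -0.0, -0.0]
finger_gap: 0.0002
gripper_force: 0.0
```

Force has gone to zero, so the lever seems to have snapped. I'll rise, retreat towards the near side and look.

Call:
move_arm(
  increments=[
    [[0, 0, -3, 0, -1], [0, 0, -5, 0, -1], [0, 2, -4, 0, -1], [-2, 2, 0, 0, -1], [0, 0, 0, 0, -1]],
  ],
)

```text
time: 18.0
eef_pos: [0.5189, -0.1244, 0.2345]
tcp_rot: [0.993, 0.12, -0.0, -0.0]
wrist_force: [0.3, 0.3, 0.2]
finger_gap: 0.0002
gripper_force: 0.0
```

```bash
python3 - <<'E'
from cell import robot
import cv2,numpy as np
robot.camera("wrist");s=robot.state();c=robot.camera("wrist");print(s["time"],s["eef_pos"],s["wrist_force"])
c2=robot.camera("scene")
o=np.zeros((300,800,3),np.uint8);o[:,:400]=cv2.resize(c["img"],(400,300))[:,:,::-1];o[:,400:]=cv2.resize(c2["img"][180:285,170:310],(400,300),interpolation=2)[:,:,::-1]
cv2.imwrite("pics/w7.png",o)
E
```

```text
18.05 [ 0.51915018 -0.12362228  0.23421707] [-0.91959521 -0.42363925 -0.01483616]
```

View pics/w7.png

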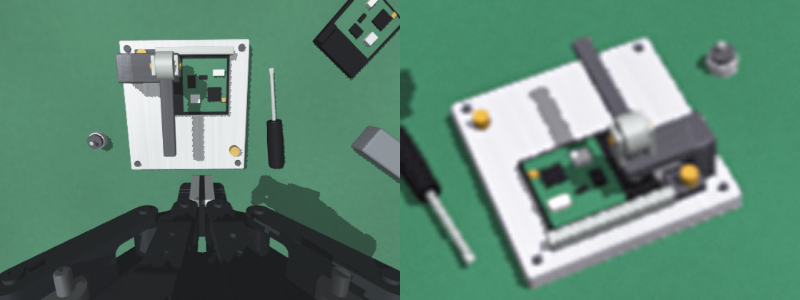

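The lever lies down and horizontal towards the near end, from (165,65) to (168,155). The board is square at the fence and the arm is clear.

```bash
python3 -c "
from cell import robot
print(robot.hand_in())"
```

```text
the job is handed in; nothing more can be done
None
```

The board is home and square against the fence, the cam lever snapped past centre and stays down, the arm is clear, and I handed the job in at about 18 s; hand-in returned no verdict, so the lever angle and clamp force are judged only from the final picture and the drop in push force.

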